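# Put the rooting drops away and screw the canister shut

## Robot

A 6-joint arm with a two-finger parallel gripper is mounted at the origin on the work surface. World frame = base frame: x ahead of the robot, y to its left, z up, the work surface at z = 0. Lengths are in mm, angles in degrees, forces in N, time in s.
With the tool pointing down it reaches from about 300 to 850 mm from the base axis. Payload 4.2 kg.
Tool frame: the origin (TCP) lies at the very end of the fingers, on their centre line; the grasp point (between the pads) lies 19 mm behind it; z points along the fingers, y is the line along which they close (so a half turn about z gives the same grasp; the last joint's range is limited). The gripper opens to 91 mm and grips with 3 to 60 N. Pads are 32 mm wide; open, the fingers measure 118 mm over their backs; the gripper's body (76 mm by 178 mm) begins 60 mm behind the grasp point.
Start: joints at [67.38, 18.312, 89.639, -0, 72.044, -1.146], TCP at [210.503, 535.1, 213.976] pointing down, gripper open.
Joint ranges: [-177.97, 177.97], [-48.28, 115.42], [12.27, 149.76], [-77.06, 257.06], [2.81, 150.46], [-146.56, 146.56]. Speed limits (degrees/s): [147.25, 147.25, 180, 180, 180, 180].

## Interface

Orientations are given as [roll, pitch, yaw] about the fixed x, y, z axes, in that order (R = Rz(yaw) Ry(pitch) Rx(roll)).
In Python, from workcell import env, grab_frame gives the robot as it stands. The module is installed in compiled form; this text tells all that it offers.
- The arm moves only by the tool move_arm, never from a script. Its argument "plan" is a list of rows, each an object of numbers: "tx", "ty", "tz": the shift along the tool's x, y, z in cm; "wx", "wy", "wz": the turn, a rotation vector about the tool's x, y, z in rad. In form: [{"tx": .., "ty": .., "tz": .., "wx": .., "wy": .., "wz": ..}, ...]. A call has 1 to 12 rows; each row shifts and turns the commanded pose from where the row before left it, along the tool's axes as they then stand; what a row does not reach is not made up. A row lasts 1/12 s, in which the tool goes at most 41.7 mm and 7.16 degrees, less where a joint would pass 70% of its speed; a pose out of reach is approached as far as the arm can. A call is refused whole if a number of a shift passes 4.17 or a number of a turn 0.125, either way. A call with a gripper value outside its range is refused whole. "gripper" is the finger opening in cm, from 0 to 9.12, set as the call begins (left out, the last holds). The fingers move at their own pace and stop on an object; "force" is the grip in N (left out, the last holds). Time passes only in rows, so rows that do not move let the fingers close. It gives the time, the measured TCP pose, the force, the opening and the grip force at its end, in the units of the state.
- env.state(): the state, without advancing time (a new reading comes with each control period).
- grab_frame(name): name is "scene" or "top" or "wrist"; returns a dict with "color" (480x640x3 uint8, red, green, blue), "vfov" (degrees; the focal length in pixels is half the picture's height over the tangent of half this angle, whatever the lens; pixels are square), "cx", "cy" (the principal point, pixels), "view" (4x4, takes a point from world to camera coordinates). Camera axes: x right, y up, looking along -z (the intrinsics and any distortion apply to the point x, -y, -z); pixel columns grow to the right and rows downward; lengths in mm; the calibration is good to about 2 mm. A picture is of the moment at which its call begins. There is no depth.
- env.job_done(): hands the job in; it is judged then, once.
The state is a dict: "time_s": time; "qpos": joint angles; "qvel": joint speeds; "effort": joint torques, N m; "ee_pos": TCP position; "ee_rot": TCP orientation; "force": force on the tool from outside, world axes, zero at the start; "torque": the same for the moment, N m; "gripper_width": finger opening in mm; "gripper_force": force on a finger pad.
Only numpy, scipy, OpenCV 4.12 (cv2) and the standard library are available. Lean on these libraries where they do the work, as an engineer would, in place of code of your own. Each camera call takes 0.05 s, during which the arm holds its last target. There are 200 camera calls.

## Task

Put the tall slim amber bottle of rooting drops away in the open cream canister, standing upright on its floor and set down gently rather than dropped. Then swing the canister's captive cap all the way over the mouth and, once it is there, screw it down clockwise until it clicks and comes up against its stop. Leave the other things on the table where they are.

Things in the scene. Friction and masses are not known exactly. Their poses are not given: they have to be found in the camera images.
- canister: cream round canister fixed to the table, outside diameter 112 mm, wall 4 mm (mouth 104 mm wide), floor 6 mm thick, rim at 114 mm height; origin at centre of underside, z up. The pivot post of its swing arm (18 mm diameter, 130 mm tall) stands outside the wall at its local +x, 84 mm from the canister's axis
- canister_mouth (a point): centre of the canister's mouth, at rim height (114 mm)
- canister_pivot (a point): point on the vertical pivot axis of the swing arm, at 126 mm height
- swing_arm (a joint): angle of the swing arm about the pivot (rad): 0 = cap squarely over the mouth (stop), grows counter-clockwise seen from above as the cap swings away, up to 2.3; the arm stays where it is left. The cap's axis is 84 mm from the pivot, its diameter is 112 mm; it is carried in a ring of 132 mm outside diameter, whose top is at 130 mm height
- swing_post (a point): upright round wooden handle post at the outer end of the swing arm, 160 mm from the pivot axis and 76 mm beyond the cap's axis; 15 mm diameter (19 mm at its head), from 128 to 164 mm height; this point lies on its axis at 150 mm height
- screw_cap (a joint): turn of the cap in the swing arm (rad): 0 = loose, grows clockwise seen from above; a sprung click is passed between 0.95 and 1.2 (needs about 0.2 N m) and the stop is at 1.30. Over the full turn the cap sinks 6 mm onto the rim
- cap_bar (a point): middle of the wooden grip bar on top of the cap, on the cap's axis: bar 70 mm long (along this point's x), 18 mm wide (y), 26 mm tall, this point at its mid height (172 mm above the table when loose); a 20 mm stem joins it to the cap, whose top lies 38 mm below this point
- bottle: amber glass bottle with a slim black cap, loose, upright, 42 mm body diameter, 100 mm tall, about 120 g; the black cap is 30 mm in diameter and spans 74 to 100 mm above the underside; origin at centre of underside, z up
- squat_jar: squat amber jar with a wide black cap, 62 mm diameter, 62 mm tall; not the bottle wanted; origin at centre of underside
- pot: empty terracotta pot, 72 mm wide, 65 mm tall; origin at centre of underside
- mister: green glass plant mister, 68 mm wide, 154 mm tall; origin at centre of underside
- dibber: wooden-handled dibber lying on the table, 160 mm long, 22 mm thick; origin under its middle, x along it
- label_box: open plywood box, 110 x 80 x 50 mm; origin at centre of underside
- tumbler: empty glass tumbler, 64 mm wide, 75 mm tall; origin at centre of underside
- books: two thin books lying flat, 130 x 180 x 26 mm; origin at centre of underside

How it is judged (in metres and radians):
On the way, in this order (a step that is already met when the one before it is completed fails the run):
1. the bottle stands upright on the canister's floor, released (horizontal distance between bottle and canister below 0.034 m and z of bottle in the frame of canister below 0.012 m and angle between bottle's own z axis and vertical below 0.15 rad and contact force between the fingers and bottle below 0.2 N), for 0.2 s.
2. the cap is swung fully home over the mouth, still loose (value of joint swing_arm below 0.07 rad), for 0.1 s.
3. the cap is screwed down past its click to its stop (value of joint swing_arm below 0.07 rad and value of joint screw_cap above 1.17 rad), for 0.2 s.
At the end, for the whole second after the job is handed in: The bottle stands at rest on the canister's floor (upright within 0.15 rad, its axis within 34 mm of the canister's, underside less than 12 mm above the canister's), the swing arm is home within 0.07 rad, and the cap is turned beyond 1.17 rad of 1.30 (past the click) (all of step 3 and horizontal distance between bottle and canister below 0.034 m and z of bottle in the frame of canister below 0.012 m and angle between bottle's own z axis and vertical below 0.15 rad and linear speed of bottle below 0.02 m/s); the robot touches nothing.
It fails at once if the bottle is dropped into the canister (falling or moving faster than 0.7 m/s inside it) (horizontal distance between bottle and canister below 0.05 m and z of bottle in the frame of canister below 0.09 m and linear speed of bottle above 0.7 m/s).
It fails at once if the cap is screwed down (beyond 0.7 rad) while it is not over the mouth (value of joint screw_cap above 0.7 rad and value of joint swing_arm above 0.2 rad).
It fails at once if another thing on the table is moved more than 40 mm or knocked over (distance of any of squat_jar, pot, mister, dibber, label_box, tumbler, books from where it was at the start of the episode above 0.04 m or angle between any of squat_jar, pot, mister, dibber, label_box, tumbler, books's own z axis and vertical above 0.5 rad).
It also fails if it takes over 64 s, if anything falls off the work surface, if the arm or the gripper's body presses on something with over 40 N, if the wrist force passes 120 N, or if a joint passes its speed limit or range.

## Working session

There is one attempt and no reset: what is moved stays moved. The work goes in short steps, Python scripts to look and compute and a tool call to move; the robot and the scene stay as the last step left them, time stands still between calls to the robot, and variables do not carry over. Pictures are saved under pics/ and viewed, at most 10 in all, crops included, and the job is handed in when it is done.

Besides the shell and the picture viewer there is one more tool, called after "Emit:" as name([rows], argument=value, ...), one row to a line, values as JSON. move_arm: Moves the arm, as the interface text tells. Its arguments: {"type":"object","properties":{"plan":{"type":"array","items":{"type":"object","properties":{"tx":{"type":"number"},"ty":{"type":"number"},"tz":{"type":"number"},"wx":{"type":"number"},"wy":{"type":"number"},"wz":{"type":"number"}}}},"gripper":{"type":"number"},"force":{"type":"number"}},"required":["plan"]}

```bash
mkdir -p pics; cat > h.py <<'E'
import numpy as np, cv2
from workcell import env, grab_frame
def shot(n,f):
    d=grab_frame(n); cv2.imwrite('pics/'+f,d['color'][:,:,::-1]); np.savez('pics/'+f+'.npz',**{k:d[k] for k in('vfov','cx','cy','view')},keys=list(d)); return d
def par(d):
    f=240/np.tan(np.radians(float(d['vfov']))/2); return f,float(d['cx']),float(d['cy']),np.array(d['view'])
def ray(d,u,v,z):
    f,cx,cy,V=par(d); R,t=V[:3,:3],V[:3,3]; c=-R.T@t
    w=R.T@np.array([(u-cx)/f,-(v-cy)/f,-1]); return c+w*(z-c[2])/w[2]
def proj(d,p):
    f,cx,cy,V=par(d); q=V[:3,:3]@np.array(p,float)+V[:3,3]; return np.array([cx+f*q[0]/-q[2],cy-f*q[1]/-q[2]])
E
python3 - <<'E'
from h import *
for n in('top','scene'):
    d=shot(n,n+'0.png'); print(n,[k for k in d],d['vfov'],d['cx'],d['cy']); V=np.array(d['view']);print((-V[:3,:3].T@V[:3,3]).round(), [ (k,d[k]) for k in d if k not in('color','view')])
print(env.state())
E
```

```text
top ['color', 'vfov', 'cx', 'cy', 'view'] 50.678962694084554 316.8579605914324 246.137329113316
[ 405.  -59. 1224.] [('vfov', 50.678962694084554), ('cx', 316.8579605914324), ('cy', 246.137329113316)]
scene ['color', 'vfov', 'cx', 'cy', 'view'] 54.03033117821044 314.8130860971694 239.7679858192375
[ 928. -447. 1069.] [('vfov', 54.03033117821044), ('cx', 314.8130860971694), ('cy', 239.7679858192375)]
{'time_s': 0.1, 'qpos': array([ 6.73804721e+01,  1.83479237e+01,  8.96986056e+01,  1.48624935e-03,
        7.20443185e+01, -1.14600709e+00]), 'qvel': array([ 0.03502537, -0.02527679, -0.23014493, -0.06893975, -0.03614151,
        0.02030104]), 'effort': array([ 1.20977766e-03, -4.13338137e+01, -2.32507968e+01,  7.28898891e-02,
        4.22875502e-02, -6.26549922e-05]), 'ee_pos': array([210.31132877, 534.67751084, 213.21039437]), 'ee_rot': array([-1.79909199e+02, -3.22983087e-03,  1.58526017e+02]), 'force': array([ 0.42083642, -0.09514293, -0.44429082]), 'torque': array([0.00565742, 0.04012   , 0.03611981]), 'gripper_force': 0.0, 'gripper_width': 91.07026020339862}
```

View pics/top0.png

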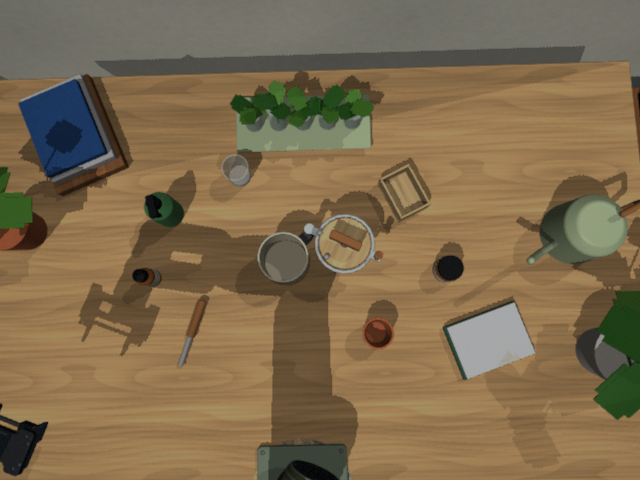

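View pics/scene0.png

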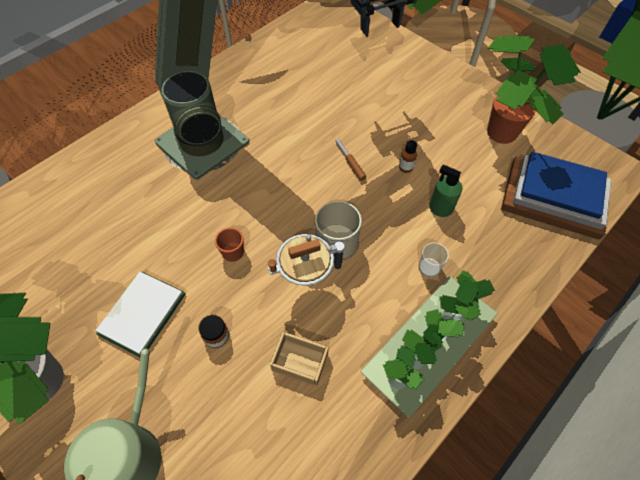

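The top view shows the bottle at about (147,277), the canister mouth at (284,258), the pivot at (309,229), the cap at (345,243) and the handle post at (378,255). The scene view has the bottle at (409,155) and the canister at (338,225). I'll enlarge crops to measure these.

```bash
python3 - <<'E'
from h import *
a=cv2.imread('pics/top0.png'); b=cv2.imread('pics/scene0.png')
r=lambda i,x,y,w,h,s:cv2.resize(i[y:y+h,x:x+w],None,fx=s,fy=s,interpolation=cv2.INTER_CUBIC)
m=np.zeros((600,800,3),np.uint8)
m[:300,:450]=0
c=r(a,250,205,150,90,5); m[:450,:750]=c     # top canister x=250+u/5, y=205+v/5
m[450:600,:200]=r(a,127,262,40,30,5)        # bottle top
m[450:600,250:450]=r(b,390,137,40,30,5)
cv2.imwrite('pics/c1.png',m)
cv2.imwrite('pics/c2.png',r(b,255,190,120,100,6))
E
```

```text
(no output)
```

View pics/c1.png

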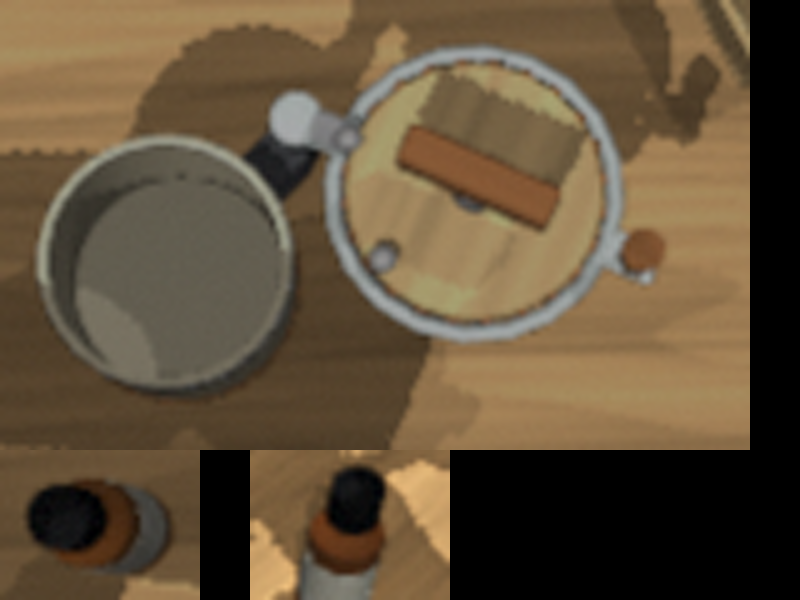

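View pics/c2.png

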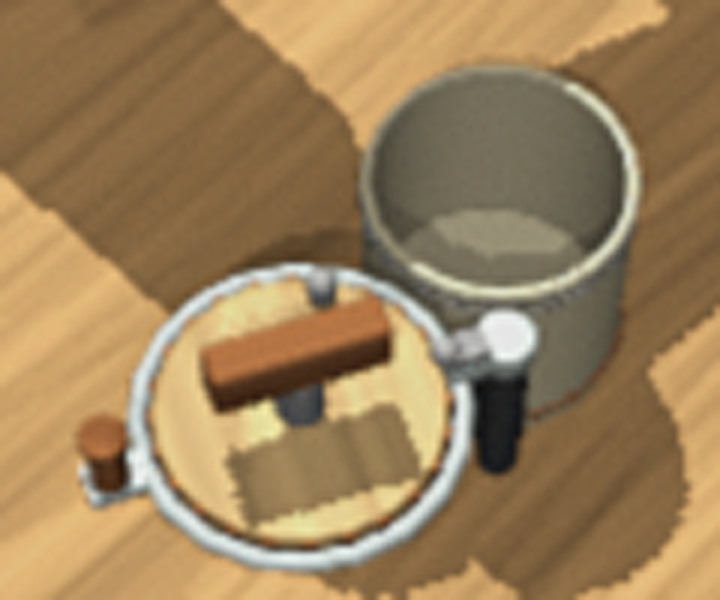

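The crops show the rim centre at (283.0,257.4), the ring centre at (344.4,243.3), the pivot at (308.8,228), the handle head at (378.2,254.6), the bar at (345,240), and the bottle cap top at (140,275).

```bash
python3 - <<'E'
from h import *
t=np.load('pics/top0.png.npz');s=np.load('pics/scene0.png.npz')
P={}
for n,u,v,z in[('rim',282.6,257.4,114),('ring',344.4,243.3,130),('pivot',308.8,228,132),('post',378.2,254.6,164),('bar',345.2,240.3,185),('barL',331,232.5,185),('barR',360.5,246,185),('bot',139.9,275.2,100)]:
    P[n]=ray(t,u,v,z)
    print('top',n,P[n].round(1))
for n,u,v,z in[('rim',255+500/6,190+181/6,114),('ring',255+299/6,190+416/6,130),('post',255+103/6,190+434/6,164),('bot',411.2,144.8,100),('pivot',255+508/6,190+335/6,132)]:
    print('scene',n,ray(s,u,v,z).round(1))
d=lambda a,b:np.linalg.norm((P[a]-P[b])[:2]).round(1)
print('rim-piv',d('rim','pivot'),'ring-piv',d('ring','pivot'),'post-piv',d('post','pivot'),'post-ring',d('post','ring'),'barlen',d('barL','barR'))
# bottle body ellipse checks
for dd,n in((t,'top'),(s,'scene')):
    b=P['bot']; print(n,proj(dd,[b[0],b[1],0]).round(1),proj(dd,[b[0],b[1],74]).round(1),proj(dd,[b[0],b[1],100]).round(1))
E
```

```text
top rim [527.   29.3 114. ]
top ring [ 552.5 -107.1  130. ]
top pivot [588.  -30.5 132. ]
top post [ 522.  -175.7  164. ]
top bar [ 551.3 -106.5  185. ]
top barL [568.4 -77.6 185. ]
top barR [ 538.5 -137.7  185. ]
top bot [497.4 349.6 100. ]
scene rim [531.3  26.7 114. ]
scene ring [ 556.2 -110.8  130. ]
scene post [ 524.5 -178.   164. ]
scene bot [499.4 348.2 100. ]
scene pivot [588.9 -30.9 132. ]
rim-piv 85.4 ring-piv 84.5 post-piv 159.6 post-ring 75.1 barlen 67.1
top [154.8 278.2] [144. 276.] [139.9 275.2]
scene [405.  167.7] [409.3 150.5] [410.9 144.1]
```

Emit:
move_arm([
  {"tx": -1.68,"ty": -0.34},
  {"tx": -3.36,"ty": -0.68},
  {"tx": -3.36,"ty": -0.68},
  {"tx": -3.36,"ty": -0.68},
  {"tx": -3.36,"ty": -0.68},
  {"tx": -3.36,"ty": -0.68},
  {"tx": -3.36,"ty": -0.68},
  {"tx": -3.36,"ty": -0.68},
  {"tx": -3.36,"ty": -0.68},
  {"tx": -3.36,"ty": -0.68},
  {"tx": -1.68,"ty": -0.34},
  {},
], gripper=7)

```text
schema error: expected keys tx, ty, tz, wx, wy, wz
```

```bash
python3 - <<'E'
from h import *
d=shot('wrist','w1.png'); s=env.state(); print(s['ee_pos'],s['ee_rot'],d['vfov'])
t=np.load('pics/w1.png.npz')
for z in(0,74,100): print(proj(t,[498.4,349,z]).round(1))
E
```

```text
[210.34953823 534.75282824 213.32494403] [-1.79925450e+02 -2.43885851e-03  1.58525344e+02] 58.44956181256598
[262.4 494.3]
[252.6 558.9]
[248.3 587. ]
```

View pics/w1.png

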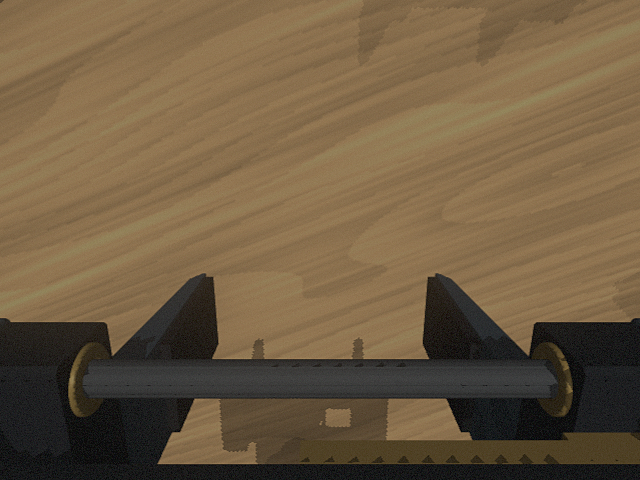

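The plan rows need every key. The wrist view shows only the open fingers and the table; image up is tool +x.

Emit:
move_arm([
  {"tx": -1.68,"ty": -0.34,"tz": 0,"wx": 0,"wy": 0,"wz": 0},
  {"tx": -3.36,"ty": -0.68,"tz": 0,"wx": 0,"wy": 0,"wz": 0},
  {"tx": -3.36,"ty": -0.68,"tz": 0,"wx": 0,"wy": 0,"wz": 0},
  {"tx": -3.36,"ty": -0.68,"tz": 0,"wx": 0,"wy": 0,"wz": 0},
  {"tx": -3.36,"ty": -0.68,"tz": 0,"wx": 0,"wy": 0,"wz": 0},
  {"tx": -3.36,"ty": -0.68,"tz": 0,"wx": 0,"wy": 0,"wz": 0},
  {"tx": -3.36,"ty": -0.68,"tz": 0,"wx": 0,"wy": 0,"wz": 0},
  {"tx": -3.36,"ty": -0.68,"tz": 0,"wx": 0,"wy": 0,"wz": 0},
  {"tx": -3.36,"ty": -0.68,"tz": 0,"wx": 0,"wy": 0,"wz": 0},
  {"tx": -3.36,"ty": -0.68,"tz": 0,"wx": 0,"wy": 0,"wz": 0},
  {"tx": -1.68,"ty": -0.34,"tz": 0,"wx": 0,"wy": 0,"wz": 0},
  {"tx": 0,"ty": 0,"tz": 0,"wx": 0,"wy": 0,"wz": 0},
], gripper=7)

```text
time_s: 1.15
ee_pos: [501.2, 346.4, 213.2]
ee_rot: [-180.0, 0.1, 158.3]
force: [0.4, 0.1, -0.7]
gripper_width: 70.2
gripper_force: 0.0
```

```bash
python3 - <<'E'
from h import *
d=shot('wrist','w2.png'); s=env.state(); print(s['ee_pos'],s['ee_rot'],d['vfov'])
t=np.load('pics/w2.png.npz')
for z in(0,74,100): print(proj(t,[498.4,349,z]).round(1))
E
```

```text
[499.33722427 347.64878657 213.26210521] [-1.79958566e+02 -4.45987836e-02  1.58353862e+02] 58.44956181256598
[322.7 202.5]
[323.2 223.1]
[323.4 232.7]
```

View pics/w2.png

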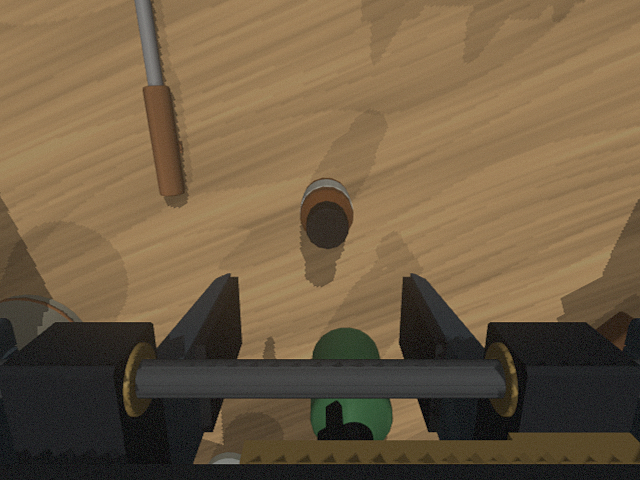

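The wrist view shows the black cap top centred at about (327.3,226) and the mister behind at (350,385).

```bash
python3 - <<'E'
from h import *
t=np.load('pics/w2.png.npz')
print(ray(t,327.3,226,100), ray(t,327.3,227,100),ray(t,305,226,100)-ray(t,350,226,100), (lambda V:-V[:3,:3].T@V[:3,3])(t['view']))
s=env.state(); print(s['ee_pos'])
E
```

```text
[494.97453117 353.22119884 100.        ] [495.63460225 352.96199459 100.        ] [-11.39973876 -28.63186017   0.        ] [422.36214194 377.14775325 383.94760968]
[499.33722427 347.64878657 213.26210521]
```

Emit:
move_arm([
  {"tx": 0.15,"ty": 0.12,"tz": 2.0,"wx": 0,"wy": 0,"wz": 0},
  {"tx": 0,"ty": 0,"tz": 3.0,"wx": 0,"wy": 0,"wz": 0},
  {"tx": 0,"ty": 0,"tz": 3.0,"wx": 0,"wy": 0,"wz": 0},
  {"tx": 0,"ty": 0,"tz": 3.0,"wx": 0,"wy": 0,"wz": 0},
  {"tx": 0,"ty": 0,"tz": 1.8,"wx": 0,"wy": 0,"wz": 0},
  {"tx": 0,"ty": 0,"tz": 0.9,"wx": 0,"wy": 0,"wz": 0},
  {"tx": 0,"ty": 0,"tz": 0,"wx": 0,"wy": 0,"wz": 0},
  {"tx": 0,"ty": 0,"tz": 0,"wx": 0,"wy": 0,"wz": 0},
])

```text
time_s: 1.87
ee_pos: [497.1, 351.3, 77.5]
ee_rot: [180.0, 0.0, 158.6]
force: [0.2, 0.2, 0.5]
gripper_width: 70.1
gripper_force: 0.0
```

Emit:
move_arm([
  {"tx": 0,"ty": 0,"tz": 0,"wx": 0,"wy": 0,"wz": 0},
  {"tx": 0,"ty": 0,"tz": 0,"wx": 0,"wy": 0,"wz": 0},
  {"tx": 0,"ty": 0,"tz": 0,"wx": 0,"wy": 0,"wz": 0},
  {"tx": 0,"ty": 0,"tz": 0,"wx": 0,"wy": 0,"wz": 0},
  {"tx": 0,"ty": 0,"tz": 0,"wx": 0,"wy": 0,"wz": 0},
  {"tx": 0,"ty": 0,"tz": 0,"wx": 0,"wy": 0,"wz": 0},
  {"tx": 0,"ty": 0,"tz": 0,"wx": 0,"wy": 0,"wz": 0},
  {"tx": 0,"ty": 0,"tz": 0,"wx": 0,"wy": 0,"wz": 0},
], gripper=2.0, force=15)

```text
time_s: 2.53
ee_pos: [497.5, 350.6, 77.2]
ee_rot: [180.0, 0.0, 158.5]
force: [0.8, 0.4, 1.0]
gripper_width: 29.1
gripper_force: 15.0
```

Emit:
move_arm([
  {"tx": 0,"ty": 0,"tz": -0.5,"wx": 0,"wy": 0,"wz": 0},
  {"tx": 0,"ty": 0,"tz": -1.5,"wx": 0,"wy": 0,"wz": 0},
  {"tx": 0,"ty": 0,"tz": -2.5,"wx": 0,"wy": 0,"wz": 0},
  {"tx": 0,"ty": 0,"tz": -3,"wx": 0,"wy": 0,"wz": 0},
  {"tx": 0,"ty": 0,"tz": -3,"wx": 0,"wy": 0,"wz": 0},
  {"tx": 0,"ty": 0,"tz": -2.5,"wx": 0,"wy": 0,"wz": 0},
  {"tx": 0,"ty": 0,"tz": -1.5,"wx": 0,"wy": 0,"wz": 0},
  {"tx": 0,"ty": 0,"tz": -0.5,"wx": 0,"wy": 0,"wz": 0},
  {"tx": 0,"ty": 0,"tz": 0,"wx": 0,"wy": 0,"wz": 0},
])

```text
time_s: 3.28
ee_pos: [497.7, 350.7, 228.2]
ee_rot: [179.9, 0.1, 158.5]
force: [0.2, 0.4, -2.3]
gripper_width: 29.6
gripper_force: 14.9
```

Emit:
move_arm([
  {"tx": -0.57,"ty": -1.08,"tz": 0,"wx": 0,"wy": 0,"wz": 0},
  {"tx": -1.3,"ty": -2.5,"tz": 0,"wx": 0,"wy": 0,"wz": 0},
  {"tx": -1.5,"ty": -3,"tz": 0,"wx": 0,"wy": 0,"wz": 0},
  {"tx": -1.5,"ty": -3,"tz": 0,"wx": 0,"wy": 0,"wz": 0},
  {"tx": -1.5,"ty": -3,"tz": 0,"wx": 0,"wy": 0,"wz": 0},
  {"tx": -1.5,"ty": -3,"tz": 0,"wx": 0,"wy": 0,"wz": 0},
  {"tx": -1.5,"ty": -3,"tz": 0,"wx": 0,"wy": 0,"wz": 0},
  {"tx": -1.5,"ty": -3,"tz": 0,"wx": 0,"wy": 0,"wz": 0},
  {"tx": -1.5,"ty": -3,"tz": 0,"wx": 0,"wy": 0,"wz": 0},
  {"tx": -1.3,"ty": -2.2,"tz": 0,"wx": 0,"wy": 0,"wz": 0},
  {"tx": -1.07,"ty": -2.06,"tz": 0,"wx": 0,"wy": 0,"wz": 0},
  {"tx": 0,"ty": 0,"tz": 0,"wx": 0,"wy": 0,"wz": 0},
])

```text
time_s: 4.28
ee_pos: [527.7, 23.5, 225.0]
ee_rot: [-179.8, -0.2, 158.3]
force: [0.4, -0.2, -0.8]
gripper_width: 29.5
gripper_force: 14.9
```

```bash
python3 - <<'E'
from h import *
d=shot('wrist','w3.png'); s=env.state(); print(s['ee_pos'],s['ee_rot'],s['gripper_width'])
a=cv2.imread('pics/w3.png')
t=np.load('pics/w3.png.npz')
for dx,dy in((0,0),(56,0),(0,56),(-56,0),(0,-56)): print(proj(t,[529+dx,28.2+dy,114]).round(1))
for k in range(72):
    c,q=np.cos(k*np.pi/36),np.sin(k*np.pi/36)
    u,v=proj(t,[529+56*c,28.2+56*q,114]); 
    if 0<=u<640 and 0<=v<480: cv2.circle(a,(int(u),int(v)),1,(0,0,255),-1)
cv2.imwrite('pics/w3b.png',a)
E
```

```text
[527.63716907  25.60264201 225.05384795] [-179.88324981   -0.20262306  158.31461069] 29.040339489428295
[329.  238.4]
[357.4 307.7]
[406.8 208.9]
[297.6 161.6]
[254.5 266.7]
```

View pics/w3b.png

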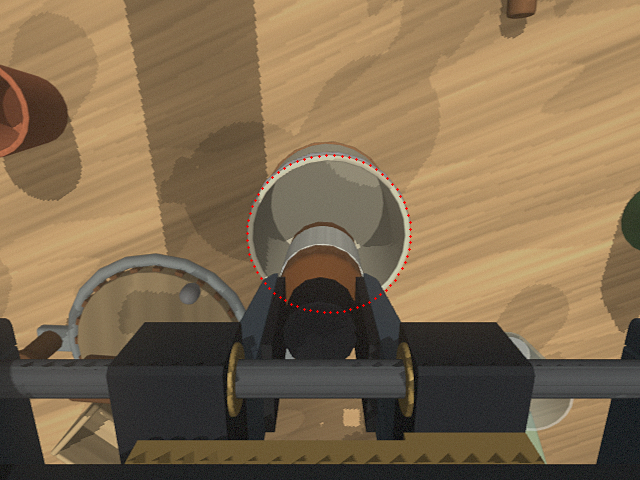

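The wrist view shows the bottle held upright, and the projected rim matches the canister mouth within about 2 px. I'll lower it now.

Emit:
move_arm([
  {"tx": 0,"ty": 0,"tz": 0,"wx": 0,"wy": 0,"wz": 0},
  {"tx": 0,"ty": 0,"tz": 0.7,"wx": 0,"wy": 0,"wz": 0},
  {"tx": 0,"ty": 0,"tz": 1.5,"wx": 0,"wy": 0,"wz": 0},
  {"tx": 0,"ty": 0,"tz": 2,"wx": 0,"wy": 0,"wz": 0},
  {"tx": 0,"ty": 0,"tz": 2,"wx": 0,"wy": 0,"wz": 0},
  {"tx": 0,"ty": 0,"tz": 2,"wx": 0,"wy": 0,"wz": 0},
  {"tx": 0,"ty": 0,"tz": 2,"wx": 0,"wy": 0,"wz": 0},
  {"tx": 0,"ty": 0,"tz": 1.5,"wx": 0,"wy": 0,"wz": 0},
  {"tx": 0,"ty": 0,"tz": 1,"wx": 0,"wy": 0,"wz": 0},
  {"tx": 0,"ty": 0,"tz": 0.6,"wx": 0,"wy": 0,"wz": 0},
  {"tx": 0,"ty": 0,"tz": 0.2,"wx": 0,"wy": 0,"wz": 0},
  {"tx": 0,"ty": 0,"tz": 0,"wx": 0,"wy": 0,"wz": 0},
])

```text
time_s: 5.33
ee_pos: [529.0, 28.5, 91.8]
ee_rot: [180.0, -0.0, 158.6]
force: [0.2, 0.4, -2.0]
gripper_width: 29.5
gripper_force: 15.0
```

Emit:
move_arm([
  {"tx": 0,"ty": 0,"tz": 0.1,"wx": 0,"wy": 0,"wz": 0},
  {"tx": 0,"ty": 0,"tz": 0.1,"wx": 0,"wy": 0,"wz": 0},
  {"tx": 0,"ty": 0,"tz": 0.1,"wx": 0,"wy": 0,"wz": 0},
  {"tx": 0,"ty": 0,"tz": 0,"wx": 0,"wy": 0,"wz": 0},
  {"tx": 0,"ty": 0,"tz": 0,"wx": 0,"wy": 0,"wz": 0},
])

```text
time_s: 5.75
ee_pos: [529.0, 28.1, 89.2]
ee_rot: [180.0, 0.0, 158.5]
force: [-0.0, 0.2, -1.6]
gripper_width: 29.9
gripper_force: 15.0
```

Next I'll creep down until the tool feels the floor, expected at TCP z of about 83.

Emit:
move_arm([
  {"tx": 0,"ty": 0,"tz": 0.1,"wx": 0,"wy": 0,"wz": 0},
  {"tx": 0,"ty": 0,"tz": 0.1,"wx": 0,"wy": 0,"wz": 0},
  {"tx": 0,"ty": 0,"tz": 0.1,"wx": 0,"wy": 0,"wz": 0},
  {"tx": 0,"ty": 0,"tz": 0.1,"wx": 0,"wy": 0,"wz": 0},
  {"tx": 0,"ty": 0,"tz": 0.1,"wx": 0,"wy": 0,"wz": 0},
  {"tx": 0,"ty": 0,"tz": 0,"wx": 0,"wy": 0,"wz": 0},
  {"tx": 0,"ty": 0,"tz": 0,"wx": 0,"wy": 0,"wz": 0},
])

```text
time_s: 6.33
ee_pos: [528.8, 28.1, 83.8]
ee_rot: [-180.0, -0.0, 158.5]
force: [-0.9, -0.6, -1.5]
gripper_width: 29.7
gripper_force: 15.0
```

Emit:
move_arm([
  {"tx": 0,"ty": 0,"tz": 0.05,"wx": 0,"wy": 0,"wz": 0},
  {"tx": 0,"ty": 0,"tz": 0.05,"wx": 0,"wy": 0,"wz": 0},
  {"tx": 0,"ty": 0,"tz": 0,"wx": 0,"wy": 0,"wz": 0},
  {"tx": 0,"ty": 0,"tz": 0,"wx": 0,"wy": 0,"wz": 0},
])

```text
time_s: 6.67
ee_pos: [529.1, 28.2, 83.2]
ee_rot: [180.0, 0.0, 158.5]
force: [-0.3, 0.1, 0.6]
gripper_width: 29.5
gripper_force: 15.0
```

Contact: the force rose by about 2 N. Release, then retreat.

Emit:
move_arm([
  {"tx": 0,"ty": 0,"tz": 0,"wx": 0,"wy": 0,"wz": 0},
  {"tx": 0,"ty": 0,"tz": 0,"wx": 0,"wy": 0,"wz": 0},
  {"tx": 0,"ty": 0,"tz": 0,"wx": 0,"wy": 0,"wz": 0},
  {"tx": 0,"ty": 0,"tz": 0,"wx": 0,"wy": 0,"wz": 0},
  {"tx": 0,"ty": 0,"tz": 0,"wx": 0,"wy": 0,"wz": 0},
  {"tx": 0,"ty": 0,"tz": 0,"wx": 0,"wy": 0,"wz": 0},
  {"tx": 0,"ty": 0,"tz": 0,"wx": 0,"wy": 0,"wz": 0},
  {"tx": 0,"ty": 0,"tz": 0,"wx": 0,"wy": 0,"wz": 0},
], gripper=5.0)

```text
time_s: 7.33
ee_pos: [528.9, 28.1, 82.9]
ee_rot: [180.0, -0.0, 158.5]
force: [0.2, -0.5, 0.9]
gripper_width: 50.2
gripper_force: 0.0
```

Emit:
move_arm([
  {"tx": 0,"ty": 0,"tz": -0.5,"wx": 0,"wy": 0,"wz": 0},
  {"tx": 0,"ty": 0,"tz": -1.5,"wx": 0,"wy": 0,"wz": 0},
  {"tx": 0,"ty": 0,"tz": -3,"wx": 0,"wy": 0,"wz": 0},
  {"tx": 0,"ty": 0,"tz": -3,"wx": 0,"wy": 0,"wz": 0},
  {"tx": 0,"ty": 0,"tz": -3,"wx": 0,"wy": 0,"wz": 0},
  {"tx": 0,"ty": 0,"tz": -3,"wx": 0,"wy": 0,"wz": 0},
  {"tx": 0,"ty": 0,"tz": -1,"wx": 0,"wy": 0,"wz": 0},
  {"tx": 0,"ty": 0,"tz": 0,"wx": 0,"wy": 0,"wz": 0},
])

```text
time_s: 8.0
ee_pos: [530.5, 28.2, 236.1]
ee_rot: [179.8, 0.4, 158.5]
force: [1.9, -0.6, -0.7]
gripper_width: 50.0
gripper_force: 0.0
```

Emit:
move_arm([
  {"tx": -0.45,"ty": -1.23,"tz": 0,"wx": 0,"wy": 0,"wz": 0},
  {"tx": -0.99,"ty": -2.75,"tz": 0,"wx": 0,"wy": 0,"wz": 0},
  {"tx": -1.08,"ty": -3.0,"tz": 0,"wx": 0,"wy": 0,"wz": 0},
  {"tx": -1.08,"ty": -3.0,"tz": 0,"wx": 0,"wy": 0,"wz": 0},
  {"tx": -1.08,"ty": -3.0,"tz": 0,"wx": 0,"wy": 0,"wz": 0},
  {"tx": -1.08,"ty": -3.0,"tz": 0,"wx": 0,"wy": 0,"wz": 0},
  {"tx": -0.72,"ty": -2.04,"tz": 0,"wx": 0,"wy": 0,"wz": 0},
  {"tx": -0.45,"ty": -1.25,"tz": 0,"wx": 0,"wy": 0,"wz": 0},
  {"tx": 0,"ty": 0,"tz": 0,"wx": 0,"wy": 0,"wz": 0.12},
  {"tx": 0,"ty": 0,"tz": 0,"wx": 0,"wy": 0,"wz": 0.12},
  {"tx": 0,"ty": 0,"tz": 0,"wx": 0,"wy": 0,"wz": 0.12},
  {"tx": 0,"ty": 0,"tz": 0,"wx": 0,"wy": 0,"wz": 0.12},
], gripper=4.5)

```text
time_s: 9.0
ee_pos: [521.8, -176.5, 230.9]
ee_rot: [-179.9, -0.2, 130.7]
force: [0.3, 0.6, 0.8]
gripper_width: 45.1
gripper_force: 0.0
```

Emit:
move_arm([
  {"tx": 0,"ty": 0,"tz": 0,"wx": 0,"wy": 0,"wz": 0.12},
  {"tx": 0,"ty": 0,"tz": 0,"wx": 0,"wy": 0,"wz": 0.12},
  {"tx": 0,"ty": 0,"tz": 0,"wx": 0,"wy": 0,"wz": 0.12},
  {"tx": 0,"ty": 0,"tz": 0,"wx": 0,"wy": 0,"wz": 0.12},
  {"tx": 0,"ty": 0,"tz": 0,"wx": 0,"wy": 0,"wz": 0.12},
  {"tx": 0,"ty": 0,"tz": 0,"wx": 0,"wy": 0,"wz": 0.12},
  {"tx": 0,"ty": 0,"tz": 0,"wx": 0,"wy": 0,"wz": 0.12},
  {"tx": 0,"ty": 0,"tz": 0,"wx": 0,"wy": 0,"wz": 0.12},
  {"tx": 0,"ty": 0,"tz": 0,"wx": 0,"wy": 0,"wz": 0.12},
  {"tx": 0,"ty": 0,"tz": 0,"wx": 0,"wy": 0,"wz": 0.046},
  {"tx": 0,"ty": 0,"tz": 0,"wx": 0,"wy": 0,"wz": 0},
  {"tx": 0,"ty": 0,"tz": 0,"wx": 0,"wy": 0,"wz": 0},
])

```text
time_s: 10.0
ee_pos: [522.1, -176.3, 231.5]
ee_rot: [-179.8, 0.0, 66.6]
force: [0.1, -0.1, 0.7]
gripper_width: 45.1
gripper_force: 0.0
```

```bash
python3 - <<'E'
from h import *
d=shot('top','t4.png'); s=env.state(); print(s['ee_pos'],s['ee_rot'],s['qpos'])
d2=shot('wrist','w4.png')
a=cv2.imread('pics/t4.png')[170:320,220:420]; b=cv2.imread('pics/w4.png')
p=proj(d2,[523,-176.5,164]); print(p); cv2.circle(b,(int(p[0]),int(p[1])),3,(0,0,255),1)
m=np.zeros((480,800,3),np.uint8); m[:300,:400]=cv2.resize(a,None,fx=2,fy=2); m[:360,400-0:]=cv2.resize(b,(480,360))[:,:400]
cv2.imwrite('pics/m4.png',m)
E
```

```text
[ 522.28082158 -176.41056145  231.83800626] [-1.79873589e+02  3.97835527e-03  6.65959262e+01] [-1.98610729e+01  1.56133424e+01  9.09109813e+01  4.00403629e-03
  7.36020919e+01  3.54187071e+00]
[322.10448613 257.61621623]
```

View pics/m4.png

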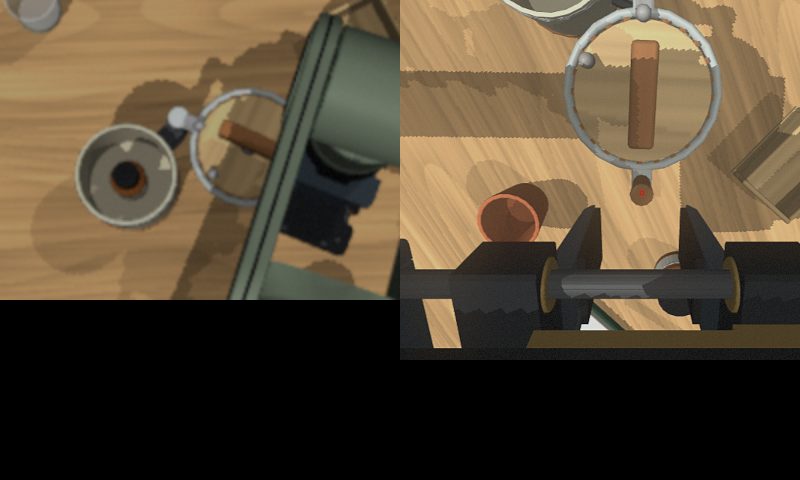

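The bottle stands upright in the canister, and the predicted post point sits on the handle head in the wrist view. I'll go down astride it.

Emit:
move_arm([
  {"tx": 0,"ty": 0,"tz": 1,"wx": 0,"wy": 0,"wz": 0},
  {"tx": 0,"ty": 0,"tz": 2.5,"wx": 0,"wy": 0,"wz": 0},
  {"tx": 0,"ty": 0,"tz": 2.5,"wx": 0,"wy": 0,"wz": 0},
  {"tx": 0,"ty": 0,"tz": 2,"wx": 0,"wy": 0,"wz": 0},
  {"tx": 0,"ty": 0,"tz": 1,"wx": 0,"wy": 0,"wz": 0},
  {"tx": 0,"ty": 0,"tz": 0.5,"wx": 0,"wy": 0,"wz": 0},
  {"tx": 0,"ty": 0,"tz": 0,"wx": 0,"wy": 0,"wz": 0},
])

```text
time_s: 10.68
ee_pos: [522.4, -176.4, 136.9]
ee_rot: [-179.9, 0.0, 66.5]
force: [-0.2, -0.2, 0.4]
gripper_width: 45.1
gripper_force: 0.0
```

Emit:
move_arm([
  {"tx": 0,"ty": 0,"tz": 0,"wx": 0,"wy": 0,"wz": 0},
  {"tx": 0,"ty": 0,"tz": 0,"wx": 0,"wy": 0,"wz": 0},
  {"tx": 0,"ty": 0,"tz": 0,"wx": 0,"wy": 0,"wz": 0},
], gripper=3.0)

```text
time_s: 10.93
ee_pos: [523.6, -176.8, 139.1]
ee_rot: [179.9, -0.0, 66.5]
force: [-0.1, 0.2, -0.2]
gripper_width: 30.4
gripper_force: 0.0
```

```bash
cat > arc.py <<'E'
# rows following the arc, in tool axes (tool down: x=(c,s), y=(s,-c) of yaw, z down)
from h import *
import sys
piv=np.array([588.,-31]); N=24; th=np.radians(np.linspace(246.5,135,N+1)); yaw=np.radians(66.5)
w=0.058; out=[]
for k in range(N):
    d=160*np.array([np.cos(th[k+1])-np.cos(th[k]),np.sin(th[k+1])-np.sin(th[k])])/10
    out.append((round(d@[np.cos(yaw),np.sin(yaw)],2),round(d@[np.sin(yaw),-np.cos(yaw)],2))); yaw-=w
print(out,np.degrees(yaw)); s=env.state(); print(s['ee_pos'],s['gripper_width'],s['force'])
E
python3 arc.py
```

```text
[(np.float64(0.05), np.float64(-1.3)), (np.float64(0.08), np.float64(-1.29)), (np.float64(0.11), np.float64(-1.29)), (np.float64(0.14), np.float64(-1.29)), (np.float64(0.17), np.float64(-1.29)), (np.float64(0.2), np.float64(-1.28)), (np.float64(0.23), np.float64(-1.28)), (np.float64(0.26), np.float64(-1.27)), (np.float64(0.29), np.float64(-1.26)), (np.float64(0.32), np.float64(-1.26)), (np.float64(0.35), np.float64(-1.25)), (np.float64(0.38), np.float64(-1.24)), (np.float64(0.4), np.float64(-1.23)), (np.float64(0.43), np.float64(-1.22)), (np.float64(0.46), np.float64(-1.21)), (np.float64(0.49), np.float64(-1.2)), (np.float64(0.52), np.float64(-1.19)), (np.float64(0.54), np.float64(-1.18)), (np.float64(0.57), np.float64(-1.16)), (np.float64(0.6), np.float64(-1.15)), (np.float64(0.62), np.float64(-1.14)), (np.float64(0.65), np.float64(-1.12)), (np.float64(0.68), np.float64(-1.11)), (np.float64(0.7), np.float64(-1.09))] -13.255725082210626
[ 523.63965262 -176.82353678  139.14731101] 30.43620602181466 [-0.13633955  0.23484688 -0.19169257]
```

Emit:
move_arm([
  {"tx": 0.05,"ty": -1.3,"tz": 0,"wx": 0,"wy": 0,"wz": 0.058},
  {"tx": 0.08,"ty": -1.29,"tz": 0,"wx": 0,"wy": 0,"wz": 0.058},
  {"tx": 0.11,"ty": -1.29,"tz": 0,"wx": 0,"wy": 0,"wz": 0.058},
  {"tx": 0.14,"ty": -1.29,"tz": 0,"wx": 0,"wy": 0,"wz": 0.058},
  {"tx": 0.17,"ty": -1.29,"tz": 0,"wx": 0,"wy": 0,"wz": 0.058},
  {"tx": 0.2,"ty": -1.28,"tz": 0,"wx": 0,"wy": 0,"wz": 0.058},
])

```text
time_s: 11.43
ee_pos: [461.8, -130.1, 138.9]
ee_rot: [179.8, -0.0, 46.4]
force: [1.2, -0.6, -0.9]
gripper_width: 30.3
gripper_force: 0.5
```

Emit:
move_arm([
  {"tx": 0.23,"ty": -1.28,"tz": 0,"wx": 0,"wy": 0,"wz": 0.058},
  {"tx": 0.26,"ty": -1.27,"tz": 0,"wx": 0,"wy": 0,"wz": 0.058},
  {"tx": 0.29,"ty": -1.26,"tz": 0,"wx": 0,"wy": 0,"wz": 0.058},
  {"tx": 0.32,"ty": -1.26,"tz": 0,"wx": 0,"wy": 0,"wz": 0.058},
  {"tx": 0.35,"ty": -1.25,"tz": 0,"wx": 0,"wy": 0,"wz": 0.058},
  {"tx": 0.38,"ty": -1.24,"tz": 0,"wx": 0,"wy": 0,"wz": 0.058},
])

```text
time_s: 11.93
ee_pos: [429.5, -59.6, 138.9]
ee_rot: [179.9, -0.1, 26.5]
force: [-0.1, -1.7, 0.0]
gripper_width: 29.6
gripper_force: 0.5
```

Emit:
move_arm([
  {"tx": 0.4,"ty": -1.23,"tz": 0,"wx": 0,"wy": 0,"wz": 0.058},
  {"tx": 0.43,"ty": -1.22,"tz": 0,"wx": 0,"wy": 0,"wz": 0.058},
  {"tx": 0.46,"ty": -1.21,"tz": 0,"wx": 0,"wy": 0,"wz": 0.058},
  {"tx": 0.49,"ty": -1.2,"tz": 0,"wx": 0,"wy": 0,"wz": 0.058},
  {"tx": 0.52,"ty": -1.19,"tz": 0,"wx": 0,"wy": 0,"wz": 0.058},
  {"tx": 0.54,"ty": -1.18,"tz": 0,"wx": 0,"wy": 0,"wz": 0.058},
])

```text
time_s: 12.43
ee_pos: [433.8, 17.5, 138.8]
ee_rot: [180.0, -0.1, 6.5]
force: [-0.6, -1.3, -0.2]
gripper_width: 30.1
gripper_force: 0.5
```

Emit:
move_arm([
  {"tx": 0.57,"ty": -1.16,"tz": 0,"wx": 0,"wy": 0,"wz": 0.058},
  {"tx": 0.6,"ty": -1.15,"tz": 0,"wx": 0,"wy": 0,"wz": 0.058},
  {"tx": 0.62,"ty": -1.14,"tz": 0,"wx": 0,"wy": 0,"wz": 0.058},
  {"tx": 0.65,"ty": -1.12,"tz": 0,"wx": 0,"wy": 0,"wz": 0.058},
  {"tx": 0.68,"ty": -1.11,"tz": 0,"wx": 0,"wy": 0,"wz": 0.058},
  {"tx": 0,"ty": 0,"tz": 0,"wx": 0,"wy": 0,"wz": 0},
])

```text
time_s: 12.93
ee_pos: [466.5, 75.0, 138.8]
ee_rot: [-179.9, -0.2, -9.9]
force: [0.2, -0.1, 0.3]
gripper_width: 30.0
gripper_force: 0.0
```

Emit:
move_arm([
  {"tx": 0.29,"ty": -0.41,"tz": 0,"wx": 0,"wy": 0,"wz": 0},
  {"tx": 0.29,"ty": -0.41,"tz": 0,"wx": 0,"wy": 0,"wz": 0},
  {"tx": 0.17,"ty": -0.25,"tz": 0,"wx": 0,"wy": 0,"wz": 0},
  {"tx": 0,"ty": 0,"tz": 0,"wx": 0,"wy": 0,"wz": 0},
])

```text
time_s: 13.27
ee_pos: [474.3, 83.0, 138.1]
ee_rot: [-180.0, -0.0, -9.9]
force: [-0.0, -0.0, -0.3]
gripper_width: 30.1
gripper_force: 0.0
```

Emit:
move_arm([
  {"tx": 0.17,"ty": -0.25,"tz": 0,"wx": 0,"wy": 0,"wz": 0},
  {"tx": 0.12,"ty": -0.16,"tz": 0,"wx": 0,"wy": 0,"wz": 0},
  {"tx": 0,"ty": 0,"tz": 0,"wx": 0,"wy": 0,"wz": 0},
])

```text
time_s: 13.52
ee_pos: [477.7, 86.5, 138.0]
ee_rot: [-180.0, -0.0, -9.9]
force: [0.6, -0.1, 0.9]
gripper_width: 29.9
gripper_force: 0.1
```

Emit:
move_arm([
  {"tx": 0.12,"ty": -0.16,"tz": 0,"wx": 0,"wy": 0,"wz": 0},
  {"tx": 0.12,"ty": -0.16,"tz": 0,"wx": 0,"wy": 0,"wz": 0},
  {"tx": 0.12,"ty": -0.16,"tz": 0,"wx": 0,"wy": 0,"wz": 0},
  {"tx": 0,"ty": 0,"tz": 0,"wx": 0,"wy": 0,"wz": 0},
])

```text
time_s: 13.85
ee_pos: [479.0, 88.1, 137.5]
ee_rot: [179.6, 0.3, -9.8]
force: [-6.3, -8.7, 5.4]
gripper_width: 30.2
gripper_force: 4.7
```

Emit:
move_arm([
  {"tx": 0.12,"ty": -0.16,"tz": 0,"wx": 0,"wy": 0,"wz": 0},
  {"tx": 0.06,"ty": -0.08,"tz": 0,"wx": 0,"wy": 0,"wz": 0},
  {"tx": 0,"ty": 0,"tz": 0,"wx": 0,"wy": 0,"wz": 0},
])

```text
time_s: 14.1
ee_pos: [479.1, 88.3, 137.3]
ee_rot: [179.4, 0.5, -9.8]
force: [-10.5, -13.8, 7.6]
gripper_width: 29.7
gripper_force: 7.8
```

Force builds with no more motion, so the arm is at its stop. Back off and lift.

Emit:
move_arm([
  {"tx": -0.3,"ty": 0.42,"tz": 0,"wx": 0,"wy": 0,"wz": 0},
  {"tx": -0.28,"ty": 0.4,"tz": 0,"wx": 0,"wy": 0,"wz": 0},
  {"tx": 0,"ty": 0,"tz": -0.5,"wx": 0,"wy": 0,"wz": 0},
  {"tx": 0,"ty": 0,"tz": -2,"wx": 0,"wy": 0,"wz": 0},
  {"tx": 0,"ty": 0,"tz": -3,"wx": 0,"wy": 0,"wz": 0},
  {"tx": 0,"ty": 0,"tz": -3,"wx": 0,"wy": 0,"wz": 0},
  {"tx": 0,"ty": 0,"tz": -1.5,"wx": 0,"wy": 0,"wz": 0},
  {"tx": 0,"ty": 0,"tz": 0,"wx": 0,"wy": 0,"wz": 0},
  {"tx": 0,"ty": 0,"tz": 0,"wx": 0,"wy": 0,"wz": 0},
  {"tx": 0,"ty": 0,"tz": 0,"wx": 0,"wy": 0,"wz": 0},
])

```text
time_s: 14.93
ee_pos: [476.3, 85.6, 236.9]
ee_rot: [180.0, 0.1, -9.9]
force: [-0.4, 0.7, -0.7]
gripper_width: 29.8
gripper_force: 0.0
```

Emit:
move_arm([
  {"tx": 0,"ty": 0,"tz": 0,"wx": 0,"wy": 0,"wz": -0.12},
  {"tx": 0,"ty": 0,"tz": 0,"wx": 0,"wy": 0,"wz": -0.12},
  {"tx": 0,"ty": 0,"tz": 0,"wx": 0,"wy": 0,"wz": -0.12},
  {"tx": 0,"ty": 0,"tz": 0,"wx": 0,"wy": 0,"wz": -0.12},
  {"tx": 0,"ty": 0,"tz": 0,"wx": 0,"wy": 0,"wz": -0.12},
  {"tx": 0,"ty": 0,"tz": 0,"wx": 0,"wy": 0,"wz": -0.12},
  {"tx": 0,"ty": 0,"tz": 0,"wx": 0,"wy": 0,"wz": -0.12},
  {"tx": 0,"ty": 0,"tz": 0,"wx": 0,"wy": 0,"wz": -0.12},
  {"tx": 0,"ty": 0,"tz": 0,"wx": 0,"wy": 0,"wz": -0.12},
  {"tx": 0,"ty": 0,"tz": 0,"wx": 0,"wy": 0,"wz": -0.12},
], gripper=5)

```text
time_s: 15.77
ee_pos: [476.0, 85.5, 236.1]
ee_rot: [-179.8, 0.1, 59.2]
force: [0.8, -0.4, -0.3]
gripper_width: 49.9
gripper_force: 0.0
```

Emit:
move_arm([
  {"tx": 0,"ty": 0,"tz": 0,"wx": 0,"wy": 0,"wz": -0.12},
  {"tx": 0,"ty": 0,"tz": 0,"wx": 0,"wy": 0,"wz": -0.12},
  {"tx": 0,"ty": 0,"tz": 0,"wx": 0,"wy": 0,"wz": -0.12},
  {"tx": 0,"ty": 0,"tz": 0,"wx": 0,"wy": 0,"wz": -0.12},
  {"tx": 0,"ty": 0,"tz": 0,"wx": 0,"wy": 0,"wz": -0.12},
  {"tx": 0,"ty": 0,"tz": 0,"wx": 0,"wy": 0,"wz": -0.12},
  {"tx": 0,"ty": 0,"tz": 0,"wx": 0,"wy": 0,"wz": -0.12},
  {"tx": 0,"ty": 0,"tz": 0,"wx": 0,"wy": 0,"wz": -0.12},
  {"tx": 0,"ty": 0,"tz": 0,"wx": 0,"wy": 0,"wz": -0.12},
  {"tx": 0,"ty": 0,"tz": 0,"wx": 0,"wy": 0,"wz": -0.12},
  {"tx": 0,"ty": 0,"tz": 0,"wx": 0,"wy": 0,"wz": -0.094},
  {"tx": 0,"ty": 0,"tz": 0,"wx": 0,"wy": 0,"wz": 0},
])

```text
time_s: 16.77
ee_pos: [476.0, 85.4, 236.2]
ee_rot: [-179.8, -0.1, 133.1]
force: [-0.2, -0.2, 0.3]
gripper_width: 50.1
gripper_force: 0.0
```

```bash
python3 - <<'E'
from h import *
s=env.state(); print(s['ee_pos'],s['ee_rot'])
y=np.radians(s['ee_rot'][2]); d=np.array([529,28.2])-s['ee_pos'][:2]
print(d@[np.cos(y),np.sin(y)],d@[np.sin(y),-np.cos(y)])
d=shot('wrist','w5.png'); b=cv2.imread('pics/w5.png')
for p in([529,28.2,185],[475,82,164]):
    q=proj(d,p); print(q); cv2.circle(b,(int(q[0]),int(q[1])),4,(0,0,255),1)
cv2.imwrite('pics/w5b.png',b)
E
```

```text
[476.01470943  85.42980232 236.18741959] [-1.79843874e+02 -1.19571953e-01  1.33058707e+02]
-77.99078157275636 -0.35955442255828624
[321.24793949 390.13001497]
[316.7661724  259.88724397]
```

View pics/w5b.png

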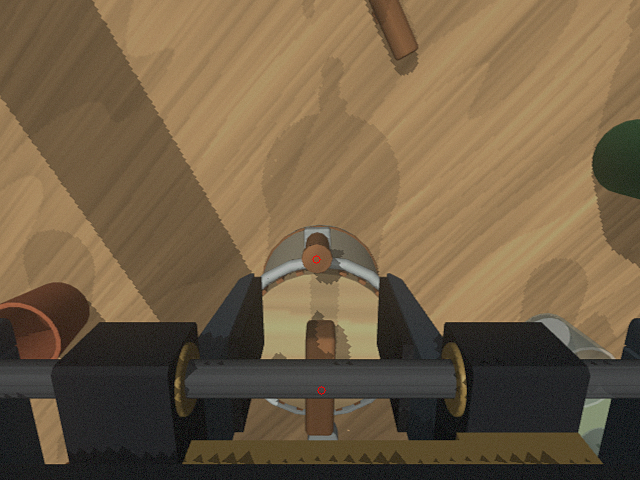

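The post sits on its predicted home position at (317,259), and the bar is in line with the jaws at (320,380). Now over the bar, down, and grip.

Emit:
move_arm([
  {"tx": -1.3,"ty": 0,"tz": 0,"wx": 0,"wy": 0,"wz": 0},
  {"tx": -2.6,"ty": 0,"tz": 0,"wx": 0,"wy": 0,"wz": 0},
  {"tx": -2.6,"ty": 0,"tz": 0,"wx": 0,"wy": 0,"wz": 0},
  {"tx": -1.3,"ty": 0,"tz": 0,"wx": 0,"wy": 0,"wz": 0},
  {"tx": 0,"ty": 0,"tz": 0,"wx": 0,"wy": 0,"wz": 0},
  {"tx": 0,"ty": 0,"tz": 2,"wx": 0,"wy": 0,"wz": 0},
  {"tx": 0,"ty": 0,"tz": 2.5,"wx": 0,"wy": 0,"wz": 0},
  {"tx": 0,"ty": 0,"tz": 2.3,"wx": 0,"wy": 0,"wz": 0},
  {"tx": 0,"ty": 0,"tz": 1,"wx": 0,"wy": 0,"wz": 0},
  {"tx": 0,"ty": 0,"tz": 0.5,"wx": 0,"wy": 0,"wz": 0},
  {"tx": 0,"ty": 0,"tz": 0,"wx": 0,"wy": 0,"wz": 0},
  {"tx": 0,"ty": 0,"tz": 0,"wx": 0,"wy": 0,"wz": 0},
])

```text
time_s: 17.82
ee_pos: [530.6, 28.7, 155.8]
ee_rot: [179.9, 0.0, 133.0]
force: [-0.4, -0.4, -0.4]
gripper_width: 49.8
gripper_force: 0.0
```

Emit:
move_arm([
  {"tx": 0,"ty": 0,"tz": 0,"wx": 0,"wy": 0,"wz": 0},
  {"tx": 0,"ty": 0,"tz": 0,"wx": 0,"wy": 0,"wz": 0},
  {"tx": 0,"ty": 0,"tz": 0,"wx": 0,"wy": 0,"wz": 0},
  {"tx": 0,"ty": 0,"tz": 0,"wx": 0,"wy": 0,"wz": 0},
  {"tx": 0,"ty": 0,"tz": 0,"wx": 0,"wy": 0,"wz": 0},
  {"tx": 0,"ty": 0,"tz": 0,"wx": 0,"wy": 0,"wz": 0},
  {"tx": 0,"ty": 0,"tz": 0,"wx": 0,"wy": 0,"wz": 0},
], gripper=1, force=35)

```text
time_s: 18.4
ee_pos: [529.5, 27.9, 155.3]
ee_rot: [-179.9, 0.0, 133.0]
force: [-2.6, -2.5, 3.2]
gripper_width: 18.3
gripper_force: 35.0
```

Bar gripped at 18.3 mm. Turn clockwise in parts.

Emit:
move_arm([
  {"tx": 0,"ty": 0,"tz": 0.04,"wx": 0,"wy": 0,"wz": 0.08},
  {"tx": 0,"ty": 0,"tz": 0.04,"wx": 0,"wy": 0,"wz": 0.08},
  {"tx": 0,"ty": 0,"tz": 0.04,"wx": 0,"wy": 0,"wz": 0.08},
  {"tx": 0,"ty": 0,"tz": 0.04,"wx": 0,"wy": 0,"wz": 0.08},
  {"tx": 0,"ty": 0,"tz": 0.04,"wx": 0,"wy": 0,"wz": 0.08},
  {"tx": 0,"ty": 0,"tz": 0,"wx": 0,"wy": 0,"wz": 0},
])

```text
time_s: 18.9
ee_pos: [529.3, 27.7, 153.4]
ee_rot: [-179.9, 0.0, 109.9]
force: [-2.7, -3.9, 4.9]
gripper_width: 17.8
gripper_force: 35.0
```

Emit:
move_arm([
  {"tx": 0,"ty": 0,"tz": 0.04,"wx": 0,"wy": 0,"wz": 0.08},
  {"tx": 0,"ty": 0,"tz": 0.04,"wx": 0,"wy": 0,"wz": 0.08},
  {"tx": 0,"ty": 0,"tz": 0.04,"wx": 0,"wy": 0,"wz": 0.08},
  {"tx": 0,"ty": 0,"tz": 0.04,"wx": 0,"wy": 0,"wz": 0.08},
  {"tx": 0,"ty": 0,"tz": 0.04,"wx": 0,"wy": 0,"wz": 0.08},
  {"tx": 0,"ty": 0,"tz": 0,"wx": 0,"wy": 0,"wz": 0},
])

```text
time_s: 19.4
ee_pos: [528.9, 27.6, 151.5]
ee_rot: [-179.9, 0.1, 87.0]
force: [-4.6, -3.1, 6.2]
gripper_width: 18.2
gripper_force: 35.0
```

```bash
python3 -c "
from workcell import env
s=env.state();print({k:s[k].round(2) for k in('ee_rot','force','torque','qpos')},s['gripper_width'])"
```

```text
{'ee_rot': array([-1.7989e+02,  9.0000e-02,  8.6990e+01]), 'force': array([-4.57, -3.11,  6.19]), 'torque': array([-0.74,  0.9 , -0.09]), 'qpos': array([ 1.7900e+00,  1.7130e+01,  1.0098e+02, -9.0000e-02,  6.2010e+01,
        4.8400e+00])} 18.205085007146906
```

Emit:
move_arm([
  {"tx": 0,"ty": 0,"tz": 0.04,"wx": 0,"wy": 0,"wz": 0.08},
  {"tx": 0,"ty": 0,"tz": 0.04,"wx": 0,"wy": 0,"wz": 0.08},
  {"tx": 0,"ty": 0,"tz": 0.04,"wx": 0,"wy": 0,"wz": 0.08},
  {"tx": 0,"ty": 0,"tz": 0.04,"wx": 0,"wy": 0,"wz": 0.08},
  {"tx": 0,"ty": 0,"tz": 0.04,"wx": 0,"wy": 0,"wz": 0.08},
  {"tx": 0,"ty": 0,"tz": 0.03,"wx": 0,"wy": 0,"wz": 0.07},
  {"tx": 0,"ty": 0,"tz": 0,"wx": 0,"wy": 0,"wz": 0},
])

```text
time_s: 19.98
ee_pos: [528.7, 27.8, 149.3]
ee_rot: [-179.9, 0.1, 60.1]
force: [-5.4, -2.9, 7.8]
gripper_width: 18.1
gripper_force: 35.0
```

Emit:
move_arm([
  {"tx": 0,"ty": 0,"tz": 0.02,"wx": 0,"wy": 0,"wz": 0.04},
  {"tx": 0,"ty": 0,"tz": 0,"wx": 0,"wy": 0,"wz": 0.03},
  {"tx": 0,"ty": 0,"tz": 0,"wx": 0,"wy": 0,"wz": 0},
  {"tx": 0,"ty": 0,"tz": 0,"wx": 0,"wy": 0,"wz": 0},
])

```text
time_s: 20.32
ee_pos: [528.6, 27.8, 149.2]
ee_rot: [-179.9, 0.2, 56.4]
force: [-5.5, -2.4, 8.5]
gripper_width: 18.4
gripper_force: 35.3
```

```bash
python3 -c "
from workcell import env
s=env.state();print({k:s[k].round(2) for k in('ee_pos','ee_rot','force','torque','qpos')},s['gripper_width'])"
```

```text
{'ee_pos': array([528.63,  27.82, 149.24]), 'ee_rot': array([-1.7993e+02,  1.5000e-01,  5.6360e+01]), 'force': array([-5.48, -2.44,  8.49]), 'torque': array([-0.5 ,  1.2 ,  0.88]), 'qpos': array([ 1.8200e+00,  1.7230e+01,  1.0118e+02, -1.0000e-01,  6.1720e+01,
        3.5500e+01])} 18.424649469176742
```

The turn is 1.33 rad and the torque has climbed to 0.9 N m, so the cap is at its stop. Release, retreat and look.

Emit:
move_arm([
  {"tx": 0,"ty": 0,"tz": 0,"wx": 0,"wy": 0,"wz": 0},
  {"tx": 0,"ty": 0,"tz": 0,"wx": 0,"wy": 0,"wz": 0},
  {"tx": 0,"ty": 0,"tz": 0,"wx": 0,"wy": 0,"wz": 0},
  {"tx": 0,"ty": 0,"tz": 0,"wx": 0,"wy": 0,"wz": 0},
  {"tx": 0,"ty": 0,"tz": 0,"wx": 0,"wy": 0,"wz": 0},
  {"tx": 0,"ty": 0,"tz": -1,"wx": 0,"wy": 0,"wz": 0},
  {"tx": 0,"ty": 0,"tz": -2.5,"wx": 0,"wy": 0,"wz": 0},
  {"tx": 0,"ty": 0,"tz": -3,"wx": 0,"wy": 0,"wz": 0},
  {"tx": 0,"ty": 0,"tz": -3,"wx": 0,"wy": 0,"wz": 0},
  {"tx": 0,"ty": 0,"tz": -2,"wx": 0,"wy": 0,"wz": 0},
  {"tx": 0,"ty": 0,"tz": 0,"wx": 0,"wy": 0,"wz": 0},
  {"tx": 0,"ty": 0,"tz": 0,"wx": 0,"wy": 0,"wz": 0},
], gripper=5)

```text
time_s: 21.32
ee_pos: [530.6, 28.5, 265.0]
ee_rot: [179.8, -0.1, 56.2]
force: [0.1, 0.4, -0.6]
gripper_width: 50.2
gripper_force: 0.0
```

```bash
python3 - <<'E'
from h import *
shot('scene','s6.png'); shot('wrist','w6.png')
a=cv2.imread('pics/s6.png')[150:330,200:440]; b=cv2.imread('pics/w6.png')
cv2.imwrite('pics/m6.png',np.hstack([cv2.resize(a,(400,300)),cv2.resize(b,(400,300))]))
s=env.state(); print(s['ee_pos'],s['force'],s['gripper_width'])
E
```

```text
[529.34166869  28.37518321 262.57707214] [0.18317757 0.77662267 0.98748776] 49.98180401680895
```

View pics/m6.png

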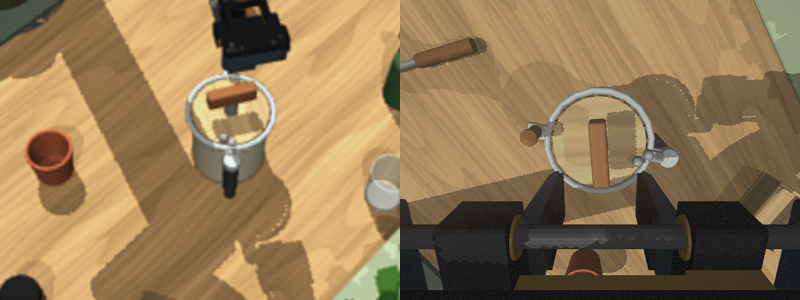

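The cap is squarely over the canister, the bar has turned with the jaws and stayed there, and the robot is clear of everything. Handing in.

```bash
python3 -c "
from workcell import env
print(env.job_done())"
```

```text
the job is handed in; nothing more can be done
None
```

I stood the amber bottle upright in the canister, swung the cap fully home, screwed it down to its stop (about 1.33 rad measured at the gripper), and handed the job in at about 21 s of the 64 s allowed; no verdict was returned.

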